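# Lock the carving stand

### The arm

A 6-joint arm with a two-finger parallel gripper is mounted at the origin on the work surface. World frame = base frame: x ahead of the robot, y to its left, z up, the work surface at z = 0. Lengths are in m, angles in rad, forces in N, time in s.
With the tool pointing down it reaches from about 0.275 to 0.75 m from the base axis. Payload 10.2 kg.
Tool frame: the origin (TCP) lies midway between the tips of the shut fingers; the grasp point (between the pads) lies 19 mm behind it; z points along the fingers, y is the line along which they close (so a half turn about z gives the same grasp; the last joint's range is limited). The gripper opens to 88 mm and grips with 3 to 60 N. Pads are 18 mm wide; open, the fingers measure 123 mm over their backs; the gripper's body (75 mm by 187 mm) begins 45 mm behind the grasp point.
Start: joints at [-1.48, 0.313, 1.498, -0, 1.331, -0.223], TCP at [0.162, -0.499, 0.239] pointing down, gripper open.
Joint ranges: [-2.94, 2.94], [-0.97, 2.17], [0.19, 2.56], [-1.23, 4.37], [0.02, 3.11], [-2.88, 2.88]. Speed limits (rad/s): [2.39, 2.39, 3.01, 3.14, 3.14, 3.14].

### API

Orientations are given as a unit quaternion [w, x, y, z].
In Python, from plant import bot gives the robot as it stands.
- The arm moves only by the shell command python3 -m inch 'ROWS' [FORCE]. ROWS is a JSON object of lists of equal length, an entry for each row: "rotation": the turn, a rotation vector about the tool's x, y, z in rad, a list of three; "slide": the shift along the tool's x, y, z in cm, a list of three; "hand": the closure, from 0 (fully open) to 1 (shut). In form: {"rotation": [[ax, ay, az], ...], "slide": [[x, y, z], ...], "hand": [hand, ...]}. A call has 1 to 8 rows; each row shifts and turns the commanded pose from where the row before left it, along the tool's axes as they then stand; what a row does not reach is not made up. A row lasts 1/10 s, in which the tool goes at most 50 mm and 8.59 degrees, less where a joint would pass 70% of its speed; a pose out of reach is approached as far as the arm can. A call is refused whole if a number of a shift passes 5 or a number of a turn 0.15, either way. A call with a gripper value outside its range is refused whole. The fingers move at their own pace and stop on an object; FORCE is the grip in N (left out, the last holds). Time passes only in rows, so rows that do not move let the fingers close. It gives the time, the measured TCP pose, the force, the opening and the grip force at its end, in the units of the state.
- bot.state(): the state, without advancing time (a new reading comes with each control period).
- bot.grab_frame(name): name is "scene" or "top" or "wrist"; returns a dict with "image" (384x512x3 uint8, red, green, blue), "mtx" (3x3 intrinsics, pixels), "k1" (the pictures are not rectified: a ray, as slopes to the right and down, at radius r is drawn at 1 + k1 r^2 times it, then the intrinsics apply), "rvec" (rotation vector, rad) and "tvec" (3), from world to camera coordinates, as OpenCV has them. Camera axes: x right, y down, z forward; pixel columns grow to the right and rows downward; lengths in m; the calibration is good to about 2 mm. A picture is of the moment at which its call begins. There is no depth.
- bot.hand_in(): hands the job in; it is judged then, once.
The state is a dict: "clock": time; "joint_pos": joint angles; "qvel": joint speeds; "joint_torque": joint torques, N m; "ee_pos": TCP position; "eef_rot": TCP orientation; "wrist_force": force on the tool from outside, world axes, zero at the start; "torque": the same for the moment, N m; "gripper_width": finger opening in m; "gripper_force": force on a finger pad.
Only numpy, scipy, OpenCV 4.12 (cv2) and the standard library are available. Lean on these libraries where they do the work, as an engineer would, in place of code of your own. Each camera call takes 0.05 s, during which the arm holds its last target. There are 200 camera calls.

### The job

One of the two green carving stands carries a half-carved wooden mushroom. Lock that stand: turn its steel collar clockwise by its upright pin until the pin's arm lies right over the green tongue that sticks out of the stand's foot, neither short of it nor past it, and let go. Leave the collar of the empty stand where it is.

Things in the scene. Friction and masses are not known exactly. Their poses are not given: they have to be found in the camera images.
- work_stand: Stand with the mushroom, green cast iron, bolted down. Foot 160 mm across, column 64; mushroom cap 68 mm across, top 160 mm above the bench. Origin: centre of the foot's underside, on the upright axis the collar turns about. z up; x points along the locked mark, a green tongue 18 mm wide, 14 high, reaching 125 mm from the axis. The two stands may swap sides; yaw within 45 degrees.
- work_collar (a joint): Angle of that stand's steel lock collar (rad). 0: locked, arm exactly over the tongue (x of work_stand). Grows counter-clockwise from above; starts at 0.7 to 1.4, so locking turns it clockwise. Range -0.5 to 1.7: it can go past the mark. Stays where left; 0.25 N m (3 N at the pin) turns it.
- work_pin (a point): Top centre of the upright round steel pin that turns that collar: 18 mm diameter, 90 mm from the axis, top 137 mm above the bench, free for the upper 63 mm; below, it stands on the collar's radial arm (16 mm wide, top 74 mm above the bench). Collar: ring 96 mm across, 56 to 80 mm above the bench.
- spare_pin (a point): Top centre of the same pin on the second, identical stand, whose face plate is bare but for a short screw. Its collar is to stay as it is.
Things that resemble listed ones, but are neither listed nor needed, are in the scene too. Leave any pink look-alike of the work_stand alone.

How it is judged:
At the end, for the whole second after the job is handed in: The collar of the stand with the mushroom rests within 0.175 rad (10 degrees) of its locked mark, either side (joint work_collar between -0.175 and 0.175), and the empty stand's pin is within 15 mm of where it started (value of joint work_collar between -0.175 and 0.175 rad and velocity of joint work_collar between -0.05 and 0.05 rad/s and distance of spare_pin from where it was at the start of the episode below 0.015 m); the robot touches nothing.
It fails at once if the empty stand's collar is turned (its pin moves more than 15 mm) (distance of spare_pin from where it was at the start of the episode above 0.015 m).
It also fails if it takes over 38 s, if anything falls off the work surface, if the arm or the gripper's body presses on something with over 40 N, if the wrist force passes 120 N, or if a joint passes its speed limit or range.

## Working session

There is one attempt and no reset: what is moved stays moved. The work goes in short steps, Python scripts to look and compute and a shell command to move; the robot and the scene stay as the last step left them, time stands still between calls to the robot, and variables do not carry over. Pictures are saved under pics/ and viewed, at most 10 in all, crops included, and the job is handed in when it is done.

```bash
mkdir -p pics; python3 - <<'E'
from plant import bot
import cv2,numpy as np
a=bot.grab_frame("scene");b=bot.grab_frame("top")
for n,f in(("scene",a),("top",b)):
    cv2.imwrite(f"pics/{n}0.png",f["image"][:,:,::-1])
    R=cv2.Rodrigues(np.array(f["rvec"],float))[0];print(n,-R.T@np.array(f["tvec"]),f["k1"],f["mtx"])
s=bot.state();print(s["clock"],s["ee_pos"],s["eef_rot"])
E
```

```text
scene [ 1.16963778 -0.19405845  0.80626036] -0.0025680795872753126 [[360.47056846   0.         260.16622622]
 [  0.         360.47056846 187.76093557]
 [  0.           0.           1.        ]]
top [ 0.29332375 -0.11564659  1.4065574 ] -0.060808430447098806 [[444.80556361   0.         257.37576813]
 [  0.         444.80556361 191.86358506]
 [  0.           0.           1.        ]]
0.1 [ 0.16202981 -0.49915239  0.23824451] [-5.59475960e-04  9.87716692e-01  1.56254349e-01  3.75955988e-05]
```

View pics/scene0.png

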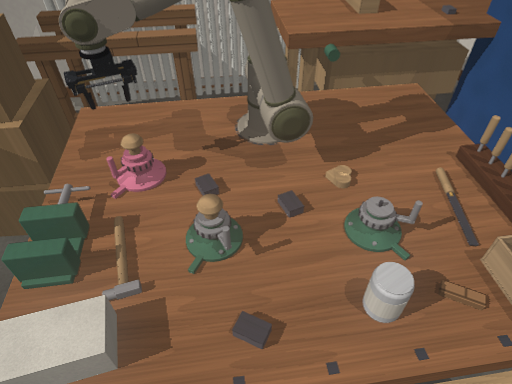

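View pics/top0.png

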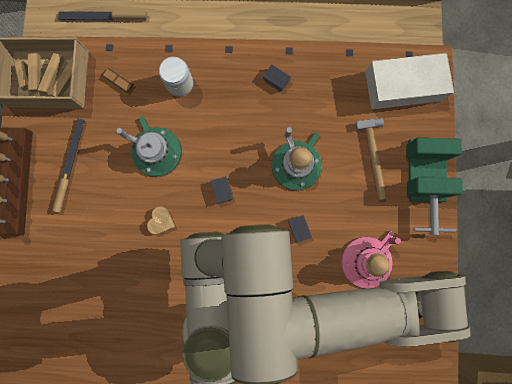

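The scene picture shows three candidates:
- Green stand with a mushroom: scene (213,235), top (297,163).
- Bare green stand: scene (375,225), top (155,150).
- Pink stand with a mushroom: scene (140,170), top (367,262). This is a decoy.

The green one with the mushroom fits the description. I'll confirm it in an enlarged crop.

```bash
cat > h.py <<'E'
import cv2,numpy as np
def ray(f,p):
    K=np.array(f["mtx"],float);k=f["k1"]
    n=cv2.undistortPoints(np.array([[p]],float),K,np.array([k,0,0,0.]))[0,0]
    R=cv2.Rodrigues(np.array(f["rvec"],float))[0];c=-R.T@np.array(f["tvec"],float).ravel()
    return c,R.T@np.array([n[0],n[1],1.])
def at(f,p,z):
    c,d=ray(f,p);return c+d*(z-c[2])/d[2]
def proj(f,P):
    return cv2.projectPoints(np.array([P],float),np.array(f["rvec"],float),np.array(f["tvec"],float),np.array(f["mtx"],float),np.array([f["k1"],0,0,0.]))[0].ravel()
E
python3 - <<'E'
from plant import bot
from h import *
a=bot.grab_frame("scene");b=bot.grab_frame("top")
c1=cv2.resize(b["image"][115:205,250:345],None,fx=5,fy=5,interpolation=cv2.INTER_CUBIC)
c2=cv2.resize(a["image"][180:280,175:255],None,fx=4,fy=4.5,interpolation=cv2.INTER_CUBIC)
o=np.zeros((450,475+320,3),np.uint8);o[:,:475]=c1;o[:450,475:]=c2
cv2.imwrite("pics/crop.png",o[:,:,::-1])
hsv=cv2.cvtColor(b["image"],cv2.COLOR_RGB2HSV)
m=cv2.inRange(hsv,(65,80,20),(95,255,200));m[:,400:]=0;m[:100]=0;m[200:]=0
for x in cv2.findContours(m,0,2)[0]:
    if cv2.contourArea(x)<150: continue
    P=np.array([at(b,p[0].astype(float),.014)[:2] for p in x])
    (cx,cy),r=cv2.minEnclosingCircle(P.astype(np.float32))
    # foot circle by robust algebraic fit
    q=P.copy()
    for _ in range(8):
        A=np.c_[2*q,np.ones(len(q))];s=np.linalg.lstsq(A,(q**2).sum(1),rcond=None)[0]
        rr=np.sqrt(s[2]+s[:2]@s[:2]);e=abs(np.hypot(*(P-s[:2]).T)-rr);q=P[e<max(.004,np.percentile(e,60))]
    d=np.hypot(*(P-s[:2]).T);far=P[d>.1]
    v=far.mean(0)-s[:2] if len(far) else [0,0]
    print(cv2.contourArea(x),"centre",s[:2],"r",rr,"max",d.max(),"tongue yaw",np.arctan2(v[1],v[0]))
E
```

```text
943.5 centre [ 0.52178957 -0.22979827] r 0.07539495790373368 max 0.12618776941255616 tongue yaw -0.5505538607316928
958.0 centre [0.55746979 0.21629353] r 0.07673964455342867 max 0.12380367903238707 tongue yaw 0.4740009517501334
```

View pics/crop.png

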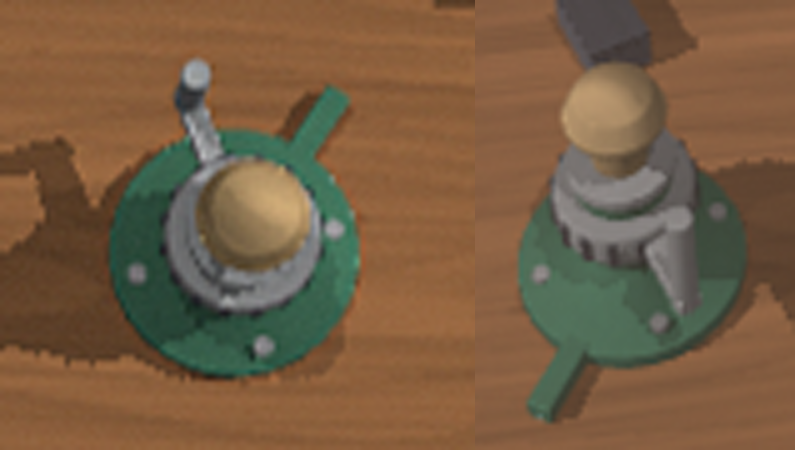

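The crop confirms it: green foot with a tan mushroom, foot centre at about top px (297,165.6), pin top at (289.4,129.4), tongue tip at (317.6,134.6), and the collar short of the tongue on the counter-clockwise side. Next I'll compute the geometry.

```bash
python3 - <<'E'
from plant import bot
from h import *
b=bot.grab_frame("top");a=bot.grab_frame("scene")
for z in(.01,.014):print(at(b,(297,165.6),z))
C=at(b,(297,165.6),.012)[:2]; T=at(b,(317.6,134.6),.014)[:2]; P=at(b,(289.4,129.4),.137)[:2]
# scene pin top crop (679,215) 
P2=at(a,(175+(679-475)/4,180+215/4.5),.137)[:2]; T2=at(a,(175+(542-475)/4,180+412/4.5),.014)[:2]
for c in (C,np.array([.5218,-.2298])):
  for n,t in(("T",T),("T2",T2),("P",P),("P2",P2)):
    v=t-c;print(n,t,np.hypot(*v),np.arctan2(v[1],v[0]))
R=cv2.Rodrigues(np.zeros(3))[0]
from scipy.spatial.transform import Rotation as Ro
s=bot.state();q=s["eef_rot"];M=Ro.from_quat([*q[1:],q[0]]).as_matrix();print(s["ee_pos"],M.round(3))
E
```

```text
[ 0.52299421 -0.23359568  0.01      ]
[ 0.52233639 -0.23325785  0.014     ]
T [ 0.62429954 -0.29756399] 0.12017946208019804 -0.5629446449008199
T2 [ 0.6361173  -0.29131559] 0.12736747498891923 -0.47181351601331717
P [ 0.60831728 -0.199046  ] 0.0922946375435909 0.3817133095053028
P2 [ 0.60768782 -0.19372969] 0.09383328819640327 0.4368192935632025
T [ 0.62429954 -0.29756399] 0.12287438330695047 -0.5841493324154596
T2 [ 0.6361173  -0.29131559] 0.12981761609694983 -0.49367087450076125
P [ 0.60831728 -0.199046  ] 0.09182074506595499 0.3415365180982006
P2 [ 0.60768782 -0.19372969] 0.09315462298533564 0.397602492330854
[ 0.16204156 -0.4992847   0.23852315] [[ 0.951  0.309 -0.   ]
 [ 0.309 -0.951  0.   ]
 [ 0.    -0.    -1.   ]]
```

Measured geometry:
- **Axis:** about (0.524, -0.232).
- **Tongue yaw:** about -0.54.
- **Pin:** about (0.607, -0.197), 92 mm from the axis where 90 is expected, at yaw 0.39. That puts the collar at about 0.92 rad, within the stated range.

I'll go above the pin with tool x radial.

```bash
python3 -m inch '{"rotation":[[0,0,-0.01],[0,0,-0.01],[0,0,-0.01],[0,0,-0.01],[0,0,0],[0,0,0],[0,0,0],[0,0,0]],"slide":[[3.2,-0.95,0],[3.2,-0.95,0],[3.2,-0.95,0],[3.2,-0.95,0],[3.2,-0.95,0],[3.2,-0.95,0],[3.2,-0.95,0],[3.2,-0.95,0]],"hand":[0,0,0,0,0,0,0,0]}'
python3 -m inch '{"rotation":[[0,0,-0.01],[0,0,-0.01],[0,0,-0.01],[0,0,-0.01],[0,0,0],[0,0,0],[0,0,0],[0,0,0]],"slide":[[3.2,-0.95,0],[3.2,-0.95,0],[3.2,-0.95,0],[3.2,-0.95,0],[3.2,-0.95,0],[3.2,-0.95,0],[2,-0.5,0],[0,0,0]],"hand":[0,0,0,0,0,0,0,0]}'
cat > st.py <<'E'
from plant import bot
from h import *
from scipy.spatial.transform import Rotation as Ro
import sys
s=bot.state();q=s["eef_rot"];M=Ro.from_quat([*q[1:],q[0]]).as_matrix()
p=np.array(s["ee_pos"]);print(s["clock"],p.round(4),"xyaw",np.arctan2(M[1,0],M[0,0]),"w",s["gripper_width"],"F",np.round(s["wrist_force"],1))
d=np.array([float(v) for v in sys.argv[1:4]])-p;print("tool delta cm",(M.T@d*100).round(2))
E
python3 st.py .607 -.197 .105
python3 - <<'E'
from plant import bot
import cv2
cv2.imwrite("pics/w1.png",bot.grab_frame("wrist")["image"][:,:,::-1])
E
```

```text
clock: 1.1
ee_pos: [0.3788, -0.3411, 0.2387]
eef_rot: [0.0, 0.984, 0.176, -0.0]
wrist_force: [0.9, -0.2, -0.2]
gripper_width: 0.0885
gripper_force: 0.0
clock: 1.9
ee_pos: [0.5531, -0.2045, 0.2382]
eef_rot: [-0.0, 0.98, 0.197, -0.0]
wrist_force: [-0.3, 0.7, -0.5]
gripper_width: 0.0879
gripper_force: 0.0
1.9 [ 0.5531 -0.2045  0.2382] xyaw 0.39665445915481007 w 0.08791361680220844 F [-0.3  0.7 -0.5]
tool delta cm [ 5.26  1.4  13.32]
```

View pics/w1.png

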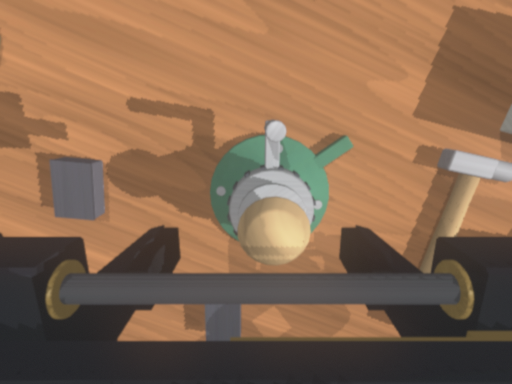

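The wrist view shows the pin top at (276,130), the tongue tip at (348,146), the foot centre at about (270,192) and the mushroom cap at (274,230). This is the second measurement.

```bash
python3 - <<'E'
from plant import bot
from h import *
f=bot.grab_frame("wrist")
im=f["image"];hsv=cv2.cvtColor(im,cv2.COLOR_RGB2HSV)
m=cv2.inRange(hsv,(65,60,20),(95,255,200))
x=max(cv2.findContours(m,0,2)[0],key=cv2.contourArea)
P=np.array([at(f,p[0].astype(float),.012)[:2] for p in x])
g=np.array([.524,-.232]);q=P[abs(np.hypot(*(P-g).T)-.08)<.012]
for _ in range(5):
    A=np.c_[2*q,np.ones(len(q))];s=np.linalg.lstsq(A,(q**2).sum(1),rcond=None)[0];rr=np.sqrt(s[2]+s[:2]@s[:2])
    q=P[abs(np.hypot(*(P-s[:2]).T)-rr)<.004]
c=s[:2];d=np.hypot(*(P-c).T);v=P[d>.095].mean(0)-c
print("C",c,rr,len(q),"tongue",d.max(),np.arctan2(v[1],v[0]))
p=at(f,(276,130),.137)[:2];print("pin",p,np.hypot(*(p-c)),np.arctan2(*(p-c)[::-1]))
E
python3 st.py .607 -.197 .105
```

```text
C [ 0.53010682 -0.23196728] 0.07307818606943094 60 tongue 0.11820402211325759 -0.5571088274048309
pin [ 0.60866499 -0.19682413] 0.08606060107792823 0.42064966651267965
2.0 [ 0.5516 -0.2062  0.2384] xyaw 0.3942766535394725 w 0.0882803925907607 F [-0.9 -0.   0.2]
tool delta cm [ 5.48  1.28 13.34]
```

```bash
python3 -m inch '{"rotation":[[0,0,0],[0,0,0],[0,0,0],[0,0,0],[0,0,0],[0,0,0],[0,0,0]],"slide":[[2.8,0.65,0],[2.8,0.65,0],[0,0,3],[0,0,3],[0,0,3],[0,0,2.5],[0,0,1.5]],"hand":[0,0,0,0,0,0,0]}'
python3 -m inch '{"rotation":[[0,0,0],[0,0,0]],"slide":[[0,0,0],[0,0,0]],"hand":[0,0]}'
python3 st.py .608 -.197 .105
```

```text
clock: 2.7
ee_pos: [0.607, -0.1975, 0.1067]
eef_rot: [-0.001, 0.981, 0.195, -0.001]
wrist_force: [-0.6, 0.2, -0.0]
gripper_width: 0.0878
gripper_force: 0.0
clock: 2.9
ee_pos: [0.6083, -0.1976, 0.1095]
eef_rot: [0.0, 0.981, 0.195, 0.0]
wrist_force: [0.6, -0.2, -0.5]
gripper_width: 0.0884
gripper_force: 0.0
2.9 [ 0.6083 -0.1976  0.1095] xyaw 0.3927804487897318 w 0.08838579332184325 F [ 0.6 -0.2 -0.5]
tool delta cm [-0.01 -0.06  0.45]
```

Over the pin. Now a soft close.

```bash
python3 -m inch '{"rotation":[[0,0,0],[0,0,0],[0,0,0],[0,0,0],[0,0,0],[0,0,0],[0,0,0],[0,0,0]],"slide":[[0,0,0.4],[0,0,0],[0,0,0],[0,0,0],[0,0,0],[0,0,0],[0,0,0],[0,0,0]],"hand":[0.4,0.6,0.7,0.8,0.85,0.9,0.9,0.9]}' 10
python3 st.py .608 -.197 .105
python3 - <<'E'
from plant import bot
import cv2
cv2.imwrite("pics/w2.png",bot.grab_frame("wrist")["image"][:,:,::-1])
E
```

```text
clock: 3.7
ee_pos: [0.6086, -0.1966, 0.1047]
eef_rot: [-0.0, 0.981, 0.196, -0.0]
wrist_force: [0.1, 0.1, 0.3]
gripper_width: 0.026
gripper_force: 0.0
3.7 [ 0.6086 -0.1966  0.1047] xyaw 0.39376178950160634 w 0.025954415861867815 F [0.1 0.1 0.3]
tool delta cm [-0.07  0.01 -0.03]
```

View pics/w2.png

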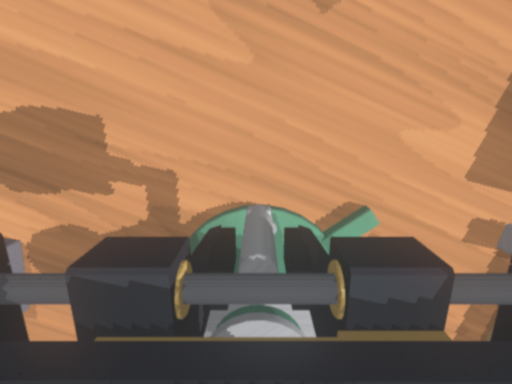

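The pin (260,240) is between the fingers. I'll finish the grip, then swing clockwise about the axis, which is 9 cm along tool -x. Each 0.1 rad row is y +0.9, x -0.045.

```bash
python3 -m inch '{"rotation":[[0,0,0],[0,0,0],[0,0,0],[0,0,0]],"slide":[[0,0,0],[0,0,0],[0,0,0],[0,0,0]],"hand":[1,1,1,1]}' 10
python3 st.py .608 -.197 .105
python3 -m inch '{"rotation":[[0,0,0.1],[0,0,0.1],[0,0,0.1],[0,0,0.1],[0,0,0.1],[0,0,0.1],[0,0,0],[0,0,0]],"slide":[[-0.045,0.9,0],[-0.045,0.9,0],[-0.045,0.9,0],[-0.045,0.9,0],[-0.045,0.9,0],[-0.045,0.9,0],[0,0,0],[0,0,0]],"hand":[1,1,1,1,1,1,1,1]}'
python3 st.py .6025 -.278 .105
```

```text
clock: 4.15
ee_pos: [0.6086, -0.1965, 0.1047]
eef_rot: [-0.0, 0.981, 0.196, -0.0]
wrist_force: [-0.3, 0.8, 1.1]
gripper_width: 0.018
gripper_force: 10.0
4.15 [ 0.6086 -0.1965  0.1047] xyaw 0.39382522211849 w 0.018047751379551787 F [-0.3  0.8  1.1]
tool delta cm [-0.07  0.02 -0.03]
clock: 4.95
ee_pos: [0.6127, -0.2502, 0.1046]
eef_rot: [0.0, 0.995, -0.103, -0.001]
wrist_force: [-5.3, -0.4, 0.6]
gripper_width: 0.0174
gripper_force: 10.0
4.95 [ 0.6127 -0.2502  0.1046] xyaw -0.20698619190827805 w 0.017392852953978 F [-5.3 -0.4  0.6]
tool delta cm [-0.43  2.93 -0.03]
```

Grip holds (18 mm, forces small). About 0.33 rad remains.

```bash
python3 -m inch '{"rotation":[[0,0,0.11],[0,0,0.11],[0,0,0.11],[0,0,0],[0,0,0]],"slide":[[-0.05,0.98,0],[-0.05,0.98,0],[-0.05,0.98,0],[0,0,0],[0,0,0]],"hand":[1,1,1,1,1]}'
python3 st.py .6025 -.278 .105
python3 -m inch '{"rotation":[[0,0,0],[0,0,0],[0,0,0],[0,0,0],[0,0,0],[0,0,0]],"slide":[[0,0,0],[0,0,0],[0,0,0],[0,0,0],[0,0,0],[0,0,0]],"hand":[0.8,0.6,0.4,0.2,0,0]}'
python3 -m inch '{"rotation":[[0,0,0],[0,0,0],[0,0,0],[0,0,0],[0,0,0],[0,0,0],[0,0,0],[0,0,0]],"slide":[[0,0,-1.5],[0,0,-2.5],[0,0,-3],[0,0,-3],[0,0,-3],[-4,0,0],[-3,0,0],[0,0,0]],"hand":[0,0,0,0,0,0,0,0]}'
python3 - <<'E'
from plant import bot
import cv2,numpy as np
a=bot.grab_frame("wrist")["image"];b=bot.grab_frame("scene")["image"]
b=cv2.resize(b[180:280,160:260],(384,384),interpolation=cv2.INTER_CUBIC)
cv2.imwrite("pics/w3.png",np.hstack([a[:,50:450],b])[:,:,::-1])
E
```

```text
clock: 5.45
ee_pos: [0.6017, -0.277, 0.1046]
eef_rot: [-0.0, 0.964, -0.265, -0.002]
wrist_force: [-8.2, 2.7, 3.4]
gripper_width: 0.0177
gripper_force: 10.0
5.45 [ 0.6017 -0.277   0.1046] xyaw -0.5367501902872647 w 0.017699328381952283 F [-8.2  2.7  3.4]
tool delta cm [ 0.12  0.05 -0.04]
clock: 6.05
ee_pos: [0.6031, -0.277, 0.1047]
eef_rot: [0.0, 0.964, -0.265, 0.0]
wrist_force: [-0.2, -0.4, 0.4]
gripper_width: 0.0555
gripper_force: 0.0
clock: 6.85
ee_pos: [0.5409, -0.2397, 0.2364]
eef_rot: [0.0, 0.964, -0.265, 0.0]
wrist_force: [-0.1, -1.3, 0.1]
gripper_width: 0.0877
gripper_force: 0.0
```

View pics/w3.png

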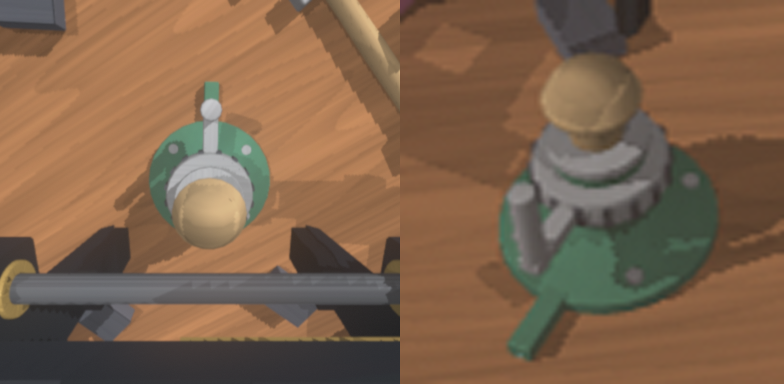

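The wrist view shows the pin (261,109), tongue tip (262,84) and foot centre (260,180) on one line. The arm lies over the tongue, and the gripper is clear. Handing in.

```bash
python3 -c "
from plant import bot
print(bot.hand_in())"
```

```text
the job is handed in; nothing more can be done
None
```

I turned the mushroom stand's collar until its arm lay over the green tongue (lined up in the last wrist view), let go, left the empty stand alone, and handed in at about 7 s; no verdict was returned.

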